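Put the chopping board away through its slot

ROBOT

A 6-joint arm with a two-finger parallel gripper is mounted at the origin on the work surface. World frame = base frame: x ahead of the robot, y to its left, z up, the work surface at z = 0. Lengths are in m, angles in rad, forces in N, time in s.
With the tool pointing down it reaches from about 0.35 to 0.775 m from the base axis. Payload 7.3 kg.
Tool frame: the origin (TCP) lies midway between the tips of the shut fingers; the grasp point (between the pads) lies 19 mm behind it (robot.tcp_to_grasp is the distance from the TCP to the grasp point, in m); z points along the fingers, y is the line along which they close (so a half turn about z gives the same grasp; the last joint's range is limited). The gripper opens to 92 mm and grips with 3 to 60 N. Pads are 19 mm wide; open, the fingers measure 130 mm over their backs; the gripper's body (75 mm by 190 mm) begins 47 mm behind the grasp point.
Start: joints at [-0.146, 0.342, 1.524, -0, 1.275, -0.146], TCP at [0.525, 0, 0.191] pointing down, gripper open.
Joint ranges: [-2.53, 2.53], [-0.77, 2.02], [0.04, 2.7], [-1, 4.14], [0.28, 2.66], [-3.11, 3.11]. Speed limits (rad/s): [2.57, 2.57, 3.14, 3.14, 3.14, 3.14].

INTERFACE

Orientations are given as [roll, pitch, yaw] about the fixed x, y, z axes, in that order (R = Rz(yaw) Ry(pitch) Rx(roll)).
In Python, from cell import readout, cams, ticket, robot gives the robot as it stands. The module is installed in compiled form; this text tells all that it offers.
- The arm moves only by the tool jog_arm, never from a script. Its argument "plan" is a list of rows, each a list of 5 numbers: the shift along the world's x, y, z each as a share of 0.08 m, from -1 to 1, then the turn about the world's z as a share of 90 degrees, from -1 to 1, then the opening, from -1 (shut) to 1 (fully open). A call has 1 to 12 rows; each row is the pose to reach, as a shift and turn from the pose commanded when the call began; what a row does not reach only later rows make up. A row lasts 1/10 s, in which the tool goes at most 50 mm and 8.59 degrees, less where a joint would pass 70% of its speed; a pose out of reach is approached as far as the arm can. A call with a number of a shift or a turn outside -1 to 1 is refused whole. A call with a gripper value outside its range is refused whole. The fingers move at their own pace and stop on an object; "squeeze" is the grip in N (left out, the last holds). Time passes only in rows, so rows that repeat a pose let the fingers close. It gives the time, the measured TCP pose, the force, the opening and the grip force at its end, in the units of the state.
- readout.observe(): the state, without advancing time (a new reading comes with each control period).
- cams.read_camera(name): name is "scene" or "side" or "wrist"; returns the picture (400x640x3 uint8, blue, green, red); there is no depth.
- cams.calibration(name): a dict with "K" (3x3 intrinsics, pixels), "k1" (the pictures are not rectified: a ray, as slopes to the right and down, at radius r is drawn at 1 + k1 r^2 times it, then the intrinsics apply), "world_from_camera" (4x4, takes a point from camera to world coordinates). Camera axes: x right, y down, z forward; pixel columns grow to the right and rows downward; lengths in m; the calibration is good to about 2 mm. A picture is of the moment at which its call begins: read the wrist's pose just before it. calibration takes no time and is no camera call; for the wrist camera it gives the pose at the moment of the call.
- ticket.hand_in(): hands the job in; it is judged then, once.
The state is a dict: "time": time; "qpos": joint angles; "qvel": joint speeds; "joint_efforts": joint torques, N m; "tool_pos": TCP position; "tool_rot": TCP orientation; "contact_force": force on the tool from outside, world axes, zero at the start; "torque": the same for the moment, N m; "opening": finger opening in m; "grip_force": force on a finger pad.
Only numpy, scipy, OpenCV 4.12 (cv2) and the standard library are available. Lean on these libraries where they do the work, as an engineer would, in place of code of your own. Each camera call takes 0.05 s, during which the arm holds its last target. There are 200 camera calls.

TASK

Put the little wooden chopping board away in the low steel slot box: first lift the orange tiffin box that stands in front of the slot onto the free part of the pale stone ledge, beside the mug, standing upright. Then slide the board along the counter, without lifting it, through the slot until its back edge is flush with the front of the box. Leave all the other things where they are.

Things in the scene. Friction and masses are not known exactly. Their poses are not given: they have to be found in the camera images.
- board: flat wooden chopping board on the counter, 130 mm long (own x), 90 mm wide (own y), 16 mm thick, 0.1 to 0.25 kg, too wide to grip; origin under its centre. It starts left or right of the lane leading straight into the slot, 130 to 165 mm off the lane's middle line and turned up to 0.6 rad from it. Either end may go in first. It slides with friction and stays where left
- slot (a point): middle of the slot's mouth, at counter height, in the slot box's front face; x points straight into the box (the way to push), y along the mouth, z up. Slot 95 mm wide (y), 22 mm high, no floor of its own (the counter runs through), 134 mm deep to a stop. Flush means the board's centre 65 mm past the mouth (69 mm at the stop)
- slotbox: fixed low steel box with the slot in its front face, at counter level; 125 mm wide (own y), 149 mm deep (own x, from 0 to 0.149), 45 mm tall; origin at the mouth's middle, same as the slot point. Its top is open from 30 to 94 mm behind the front, so a board inside can be seen. The steel above the slot is flush with the front: fingertips following the board stop there
- tiffin: closed orange plastic tiffin box, 84 mm long (own x), 52 mm wide (own y), 60 mm tall, about 0.22 kg, stands on the counter in front of the slot; origin under its centre. It may be gripped by its sides across own y from above
- ledge: fixed pale stone ledge, a block 100 mm deep (own x), 210 mm long (own y) and 30 mm tall, beside the slot box, to its left or its right; origin under its centre, at counter height. Its +y half is free
- tray: fixed steel tray, 100 mm (own x) by 190 mm (own y), rim 30 mm high, on the other side of the slot box; holds the spice jar and the tumbler; origin under its centre
- mug: white ceramic mug with a handle on its own +y side, 72 mm across and 85 mm tall, handle reaching about 30 mm further out; stands on the -y half of the ledge, handle pointing away from the free half; origin under its centre
- jar: glass jar with a steel cap, 52 mm across, 95 mm tall, standing on the counter on the other side of the lane from the board; origin under its centre
- spice: small spice jar with a black cap and a plain paper band, 44 mm across, 85 mm tall, standing in the steel tray; origin under its centre
- tumbler: steel tumbler, 60 mm across, 80 mm tall, standing in the steel tray; origin under its centre
- tongs: steel tongs lying flat, about 200 mm long and 48 mm wide, 12 mm high, to one side of the work; origin on the counter at mid-length, length along own x
- spatula: slotted steel spatula with a black grip lying flat, about 240 mm long, blade 59 mm wide, at most 10 mm high, to one side of the work; origin on the counter near mid-length, length along own x, blade at +x
Not all that is in view belongs to the job. There is more than one size of the tiffin; the one meant has the size given above.

How it is judged:
On the way, in this order (a step that is already met when the one before it is completed fails the run):
1. the tiffin box stands upright on the ledge, let go, while the board is still outside the slot (height (world z) of tiffin between 0.026 and 0.036 m and angle between tiffin's own z axis and vertical below 0.1 rad and x of tiffin in the frame of ledge between -0.05 and 0.05 m and y of tiffin in the frame of ledge between -0.105 and 0.105 m and contact force between the fingers and tiffin below 0.2 N and linear speed of tiffin below 0.02 m/s and x of board in the frame of slot below -0.04 m), for 0.2 s.
2. the board lies in the slot, its back edge flush with the front (x of board in the frame of slot between 0.059 and 0.075 m and y of board in the frame of slot between -0.006 and 0.006 m and angle between the x axis of board and the x axis of slot, either way round below 0.08 rad and height (world z) of board below 0.005 m and angle between board's own z axis and vertical below 0.06 rad and linear speed of board below 0.02 m/s), for 0.2 s.
At the end, for the whole second after the job is handed in: The board lies flat in the slot box with its back edge flush with the front face or proud by no more than 6 mm, at rest; the tiffin box stands upright (within 0.1 rad) on top of the ledge, its centre over the ledge, released and at rest (all of step 2 and height (world z) of tiffin between 0.026 and 0.036 m and angle between tiffin's own z axis and vertical below 0.1 rad and x of tiffin in the frame of ledge between -0.05 and 0.05 m and y of tiffin in the frame of ledge between -0.105 and 0.105 m and contact force between the fingers and tiffin below 0.2 N and linear speed of tiffin below 0.02 m/s); the robot touches nothing.
It fails at once if the board is lifted off the counter (more than 15 mm) or tipped (more than 0.25 rad) (height (world z) of board above 0.015 m or angle between board's own z axis and vertical above 0.25 rad).
It fails at once if the tiffin box is tipped over (more than 0.6 rad) (angle between tiffin's own z axis and vertical above 0.6 rad).
It fails at once if another thing is displaced by more than 20 mm or knocked over (distance of any of mug, jar, spice, tumbler, tongs, spatula from where it was at the start of the episode above 0.02 m or angle between any of mug, jar, spice, tumbler, tongs, spatula's own z axis and vertical above 0.5 rad).
It also fails if it takes over 64 s, if anything falls off the work surface, if the arm or the gripper's body presses on something with over 40 N, if the wrist force passes 120 N, or if a joint passes its speed limit or range.

## Working session

There is one attempt and no reset: what is moved stays moved. The work goes in short steps, Python scripts to look and compute and a tool call to move; the robot and the scene stay as the last step left them, time stands still between calls to the robot, and variables do not carry over. Pictures are saved under pics/ and viewed, at most 10 in all, crops included, and the job is handed in when it is done.

Besides the shell and the picture viewer there is one more tool, called after "Call:" as a command line: name --pt "numbers of a row" for each row, then --argument value for the rest. jog_arm: Moves the arm, as the interface text tells. Shift numbers are shares of 0.08 m and turn numbers shares of 90 degrees, none past 1 either way. Its arguments: {"type":"object","properties":{"plan":{"type":"array"},"squeeze":{"type":"number"}},"required":["plan"]}

```bash
mkdir -p pics
cat > h.py <<'E'
import numpy as np, cv2
from cell import readout, cams, ticket, robot
def ray(c,px):
    p=np.array(px,float).reshape(-1,1,2)
    # drawn = s*(1+k1 r^2)
    u=cv2.undistortPoints(p,np.array(c["K"],float),np.array([c["k1"],0,0,0.]))[:,0]
    T=np.array(c["world_from_camera"]); d=np.c_[u,np.ones(len(u))]@T[:3,:3].T
    return T[:3,3],d
def onplane(c,px,z):
    o,d=ray(c,px); return o+d*((z-o[2])/d[:,2])[:,None]
def proj(c,P):
    T=np.linalg.inv(np.array(c["world_from_camera"]))
    return cv2.projectPoints(np.array(P,float).reshape(-1,1,3),cv2.Rodrigues(T[:3,:3])[0],T[:3,3],np.array(c["K"],float),np.array([c["k1"],0,0,0.]))[0][:,0]
E
python3 - <<'E'
from h import *
for n in("scene","side","wrist"):
    c=cams.calibration(n); print(n,np.round(c["K"],1).tolist(),c["k1"],np.round(c["world_from_camera"],3).tolist())
    cv2.imwrite(f"pics/{n}0.png",cams.read_camera(n))
print(readout.observe())
E
```

```text
scene [[499.2, 0.0, 322.1], [0.0, 499.2, 203.6], [0.0, 0.0, 1.0]] -0.15461496577204942 [[-0.065, 0.792, -0.606, 1.165], [0.998, 0.055, -0.035, 0.066], [0.005, -0.607, -0.794, 1.057], [0.0, 0.0, 0.0, 1.0]]
side [[392.2, 0.0, 325.4], [0.0, 392.2, 199.0], [0.0, 0.0, 1.0]] -0.08086791085721064 [[-0.985, -0.107, 0.135, 0.312], [-0.172, 0.616, -0.769, 0.699], [-0.001, -0.78, -0.625, 0.595], [0.0, 0.0, 0.0, 1.0]]
wrist [[306.5, 0.0, 316.6], [0.0, 306.5, 196.3], [0.0, 0.0, 1.0]] -0.06021392525435876 [[1.0, 0.001, -0.002, 0.525], [0.0, -0.952, -0.306, 0.083], [-0.002, 0.306, -0.952, 0.384], [0.0, 0.0, 0.0, 1.0]]
{'time': 0.15, 'qpos': array([-1.46009012e-01,  3.42565102e-01,  1.52476190e+00,  1.42632461e-05,
        1.27536403e+00, -1.45977927e-01]), 'qvel': array([ 1.90230869e-04, -9.49553389e-04, -2.11709369e-03,  6.45674925e-04,
       -2.43830719e-03,  7.75118074e-05]), 'joint_efforts': array([ 7.52666965e-04, -4.31470585e+01, -2.44352603e+01,  7.18239485e-02,
        5.38185902e-02, -1.32920518e-04]), 'tool_pos': array([5.24684690e-01, 6.87693992e-05, 1.90915823e-01]), 'tool_rot': array([-3.14050794e+00, -1.73265831e-04,  1.57076099e+00]), 'contact_force': array([ 0.5964357 ,  0.26246179, -0.53246443]), 'torque': array([ 0.00426732, -0.0587547 , -0.03103634]), 'grip_force': 0.0, 'opening': 0.09143864631941528}
```

View pics/scene0.png

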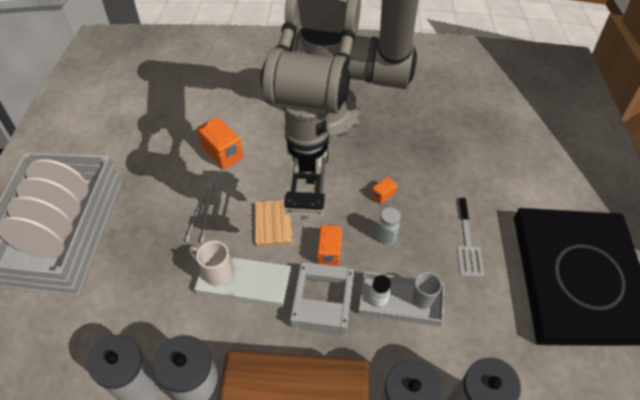

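View pics/side0.png

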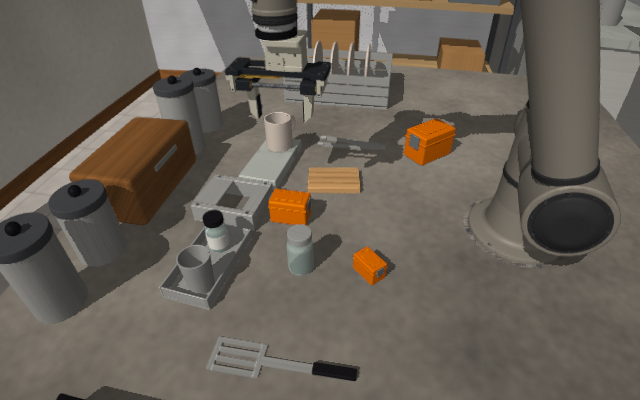

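The scene view shows three orange boxes: a large one (221,143), a mid one (330,244) and a small one (385,190). Only the mid one stands in front of the slot box (322,297). The board is at (272,222), the ledge at (242,280) with its free half at image right, and the jar at (388,226). The crop will confirm the tiffin and give me corners.

Run:
```python
from h import *
im=cv2.imread("pics/scene0.png"); c=cams.calibration("scene")
cv2.imwrite("pics/crop1.png",cv2.resize(im[185:335,185:385],None,fx=4,fy=4,interpolation=cv2.INTER_CUBIC))
h=cv2.cvtColor(im,cv2.COLOR_BGR2HSV)
m=cv2.inRange(h,(3,190,120),(14,255,255))
n,l,s,ce=cv2.connectedComponentsWithStats(m)
for i in range(1,n):
    if s[i,4]>60:
        cnt=cv2.findContours((l==i).astype(np.uint8),cv2.RETR_EXTERNAL,cv2.CHAIN_APPROX_NONE)[0][0]
        print(s[i],[np.round(onplane(c,cv2.boxPoints(cv2.minAreaRect(cnt)),z)[:,:2],3).tolist() for z in (0.06,)])
m=cv2.inRange(h,(8,70,120),(22,190,255)); m[:195]=0;m[255:]=0;m[:,:250]=0;m[:,300:]=0
cnt=max(cv2.findContours(m,cv2.RETR_EXTERNAL,cv2.CHAIN_APPROX_NONE)[0],key=cv2.contourArea)
P=onplane(c,cnt[:,0].astype(float),.016)[:,:2]
r=cv2.minAreaRect(P.astype(np.float32)); print("board",r,np.round(cv2.boxPoints(r),3).tolist())
```

```text
[ 198  118   44   50 1004] [[[0.159, -0.355], [0.089, -0.296], [0.245, -0.193], [0.307, -0.249]]]
[373 178  23  25 304] [[[0.344, 0.145], [0.3, 0.195], [0.349, 0.218], [0.391, 0.169]]]
[318 226  23  39 669] [[[0.575, 0.021], [0.47, 0.023], [0.473, 0.074], [0.578, 0.068]]]
board ((0.43749910593032837, -0.102277971804142), (0.14238476753234863, 0.09276525676250458), 9.532549858093262) [[0.36000001430511475, -0.06800000369548798], [0.375, -0.1599999964237213], [0.5149999856948853, -0.13600000739097595], [0.5, -0.04500000178813934]]
```

View pics/crop1.png

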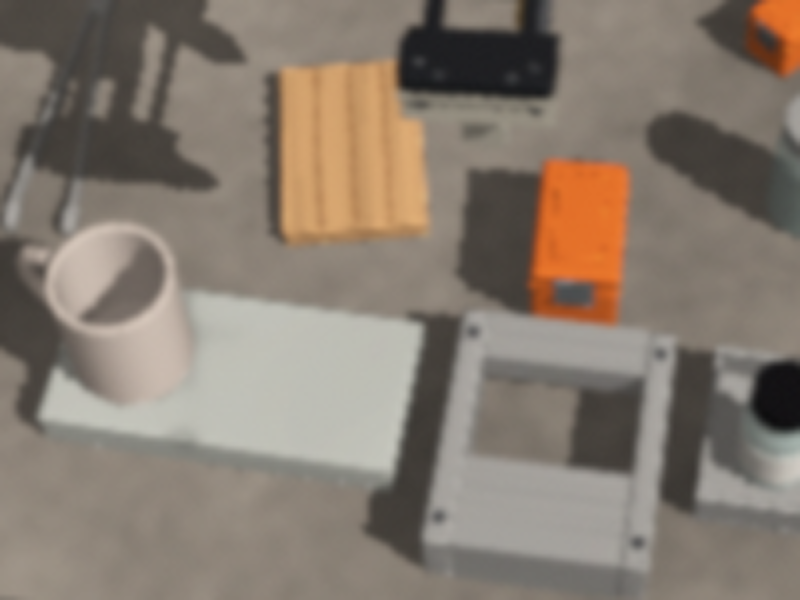

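The crop confirms the mid orange box: its top runs (545,160)-(629,167)-(622,285)-(534,278), and it stands directly before the slot box. I'll check its size and compute all poses from the corners.

Run:
```python
from h import *
c=cams.calibration("scene")
W=lambda p,z:onplane(c,np.array(p,float)/4+185-.4,z)[:,:2]
def show(n,p,z):
    w=W(p,z); print(n,np.round(w,3).tolist(),"mean",np.round(w.mean(0),4),"sides",np.round(np.linalg.norm(np.roll(w,-1,0)-w,axis=1),3))
    e=np.roll(w,-1,0)-w; print("   ang",np.round(np.degrees(np.arctan2(e[:,1],e[:,0])),1))
show("tiffin",[(545,160),(629,167),(622,285),(534,278)],.06)
show("box",[(462,312),(675,332),(643,572),(428,545)],.045)
show("board",[(282,68),(392,62),(427,230),(286,237)],.016)
show("ledge",[(423,322),(393,472),(42,422)],.03)
```

```text
tiffin [[0.469, 0.023], [0.47, 0.074], [0.554, 0.074], [0.553, 0.022]] mean [0.5116 0.0485] sides [0.051 0.084 0.052 0.084]
   ang [ 88.1  -0.4 -91.4 179.4]
box [[0.57, -0.019], [0.575, 0.106], [0.726, 0.094], [0.718, -0.024]] mean [0.6474 0.0393] sides [0.125 0.152 0.118 0.148]
   ang [ 87.7  -4.8 -93.8 178. ]
board [[0.376, -0.157], [0.366, -0.085], [0.496, -0.048], [0.507, -0.135]] mean [ 0.4364 -0.1061] sides [0.073 0.135 0.087 0.133]
   ang [  97.9   15.7  -82.5 -170.6]
ledge [[0.57, -0.042], [0.669, -0.049], [0.653, -0.256]] mean [ 0.6305 -0.116 ] sides [0.099 0.207 0.229]
   ang [ -4.1 -94.3 111.3]
```

Run:
```python
from h import *
im=cv2.imread("pics/side0.png"); c=cams.calibration("side"); h=cv2.cvtColor(im,cv2.COLOR_BGR2HSV)
cv2.imwrite("pics/crop2.png",cv2.resize(im[130:280,165:365],None,fx=4,fy=4,interpolation=cv2.INTER_CUBIC))
```

```text
(no output)
```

View pics/crop2.png

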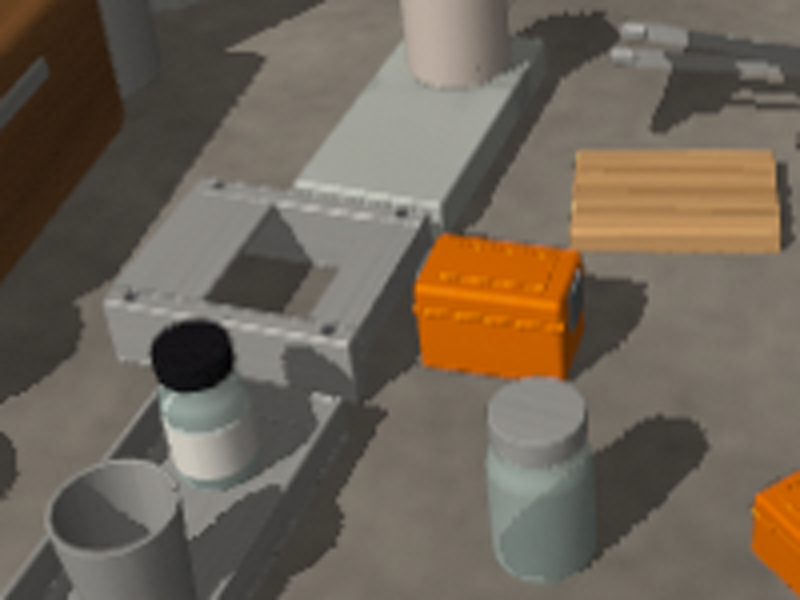

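View pics/wrist0.png

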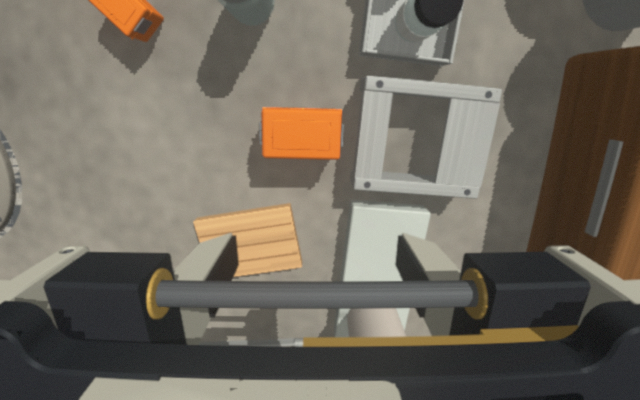

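The wrist view shows the box top corners (366,76),(501,88),(480,198),(356,190), the tiffin top (263,106)-(341,159), and the board corners (193,219),(291,205),(302,267). I'll cross-check poses with it and with the side crop.

Run:
```python
from h import *
def show(n,c,p,z):
    w=onplane(c,np.array(p,float),z)[:,:2]; e=np.roll(w,-1,0)-w
    print(n,np.round(w,3).tolist(),"mean",np.round(w.mean(0),4),"sides",np.round(np.linalg.norm(e,axis=1),3),"ang",np.round(np.degrees(np.arctan2(e[:,1],e[:,0])),1))
c=cams.calibration("wrist")
show("w tiffin",c,[(263,106),(342,108),(341,159),(262,156)],.06)
show("w box",c,[(366,76),(501,88),(480,198),(356,190)],.045)
show("w board",c,[(193,219),(291,205),(302,267)],.016)
show("w ledge",c,[(352,204),(429,209)],.03)
c=cams.calibration("side"); f=lambda p:np.array(p,float)/4+[165,130]-.4
show("s board",c,f([(575,150),(774,150),(780,232),(572,232)]),.016)
show("s tiffin",c,f([(446,236),(582,252),(560,326),(416,302)]),.06)
show("s box",c,f([(205,180),(430,215),(352,344),(106,303)]),.045)
show("s ledge",c,f([(298,185),(442,207),(545,42)]),.03)
# jar: cap rim in side
show("s jar cap",c,f([(490,405),(585,405)]),.095)
```

```text
w tiffin [[0.47, 0.075], [0.551, 0.073], [0.551, 0.02], [0.466, 0.023]] mean [0.5095 0.0479] sides [0.081 0.053 0.085 0.052] ang [ -1.5 -89.8 177.8  86. ]
w box [[0.576, 0.105], [0.723, 0.096], [0.718, -0.029], [0.57, -0.019]] mean [0.6469 0.0382] sides [0.147 0.124 0.148 0.124] ang [ -3.7 -92.  176.3  87.3]
w board [[0.363, -0.067], [0.492, -0.048], [0.505, -0.138]] mean [ 0.4532 -0.0844] sides [0.131 0.091 0.158] ang [  8.7 -82.  153.6]
w ledge [[0.568, -0.041], [0.664, -0.048]] mean [ 0.6161 -0.0448] sides [0.096 0.096] ang [ -3.9 176.1]
s board [[0.504, -0.137], [0.375, -0.159], [0.362, -0.071], [0.488, -0.049]] mean [ 0.4324 -0.1039] sides [0.131 0.09  0.127 0.089] ang [-170.2   98.5    9.8  -79.3]
s tiffin [[0.544, 0.024], [0.465, 0.025], [0.464, 0.089], [0.544, 0.083]] mean [0.5042 0.0553] sides [0.079 0.064 0.081 0.059] ang [179.   91.3  -4.4 -90.2]
s box [[0.712, -0.025], [0.565, -0.013], [0.574, 0.106], [0.721, 0.096]] mean [0.643  0.0409] sides [0.147 0.12  0.147 0.122] ang [175.5  85.6  -3.6 -94.2]
s ledge [[0.663, -0.049], [0.567, -0.042], [0.549, -0.247]] mean [ 0.5928 -0.1128] sides [0.096 0.206 0.228] ang [175.6 -95.1  60.1]
s jar cap [[0.474, 0.19], [0.43, 0.182]] mean [0.4521 0.1861] sides [0.044 0.044] ang [-170.1    9.9]
```

Poses are consistent across the views:

| Thing | Position (x, y) | Angle |
|---|---|---|
| Tiffin | (0.510, 0.048) | about -1° |
| Slot mouth | (0.5725, 0.0435) | -3.7° |
| Board | (0.4335, -0.103) | 8.8° |
| Free ledge spot | about (0.616, -0.087) | – |

The tiffin top measures 84×52, so it is the right one. I'll turn and move above it.

Call:
jog_arm --pt "-0.18 0.6 0 -0.3 1" --pt "-0.18 0.6 0 -0.5 1" --pt "-0.18 0.6 0 -0.7 1" --pt "-0.18 0.6 0 -0.9 1" --pt "-0.18 0.6 0 -1 1" --pt "-0.18 0.6 0 -1 1" --pt "-0.18 0.6 0 -1 1" --pt "-0.18 0.6 -0.4 -1 1" --pt "-0.18 0.6 -0.8 -1 1" --pt "-0.18 0.6 -1 -1 1" --pt "-0.18 0.6 -1 -1 1" --pt "-0.18 0.6 -1 -1 1" --squeeze 12

```text
time: 1.35
tool_pos: [0.5101, 0.048, 0.1107]
tool_rot: [3.142, 0.002, -0.001]
contact_force: [-0.1, -0.2, 0.2]
opening: 0.0919
grip_force: 0.0
```

Call:
jog_arm --pt "0 0 -0.4 0 1" --pt "0 0 -0.8 0 1" --pt "0 0 -1 0 1" --pt "0 0 -1 0 1" --pt "0 0 -1 0 -1" --pt "0 0 -1 0 -1" --pt "0 0 -1 0 -1" --pt "0 0 -1 0 -1" --pt "0 0 -1 0 -1" --pt "0 0 -1 0 -1" --pt "0 0 -1 0 -1" --pt "0 0 -1 0 -1" --squeeze 15

```text
time: 2.55
tool_pos: [0.5106, 0.048, 0.0314]
tool_rot: [3.142, 0.0, 0.0]
contact_force: [0.4, 0.5, -0.2]
opening: 0.0319
grip_force: 0.0
```

The fingers closed below 52 mm with no grip, so something is off. I'll look before continuing.

Run:
```python
from h import *
a=cams.read_camera("scene"); b=cams.read_camera("side"); s=readout.observe()
print(s["opening"],s["grip_force"],s["tool_pos"])
A=cv2.resize(a[185:335,225:385],None,fx=2.5,fy=2.5,interpolation=cv2.INTER_CUBIC)
B=cv2.resize(b[130:280,205:365],None,fx=2.5,fy=2.5,interpolation=cv2.INTER_CUBIC)
cv2.imwrite("pics/chk1.png",np.hstack([A,B]))
```

```text
0.024267646982856057 0.0 [0.51061414 0.04802727 0.03140719]
```

View pics/chk1.png

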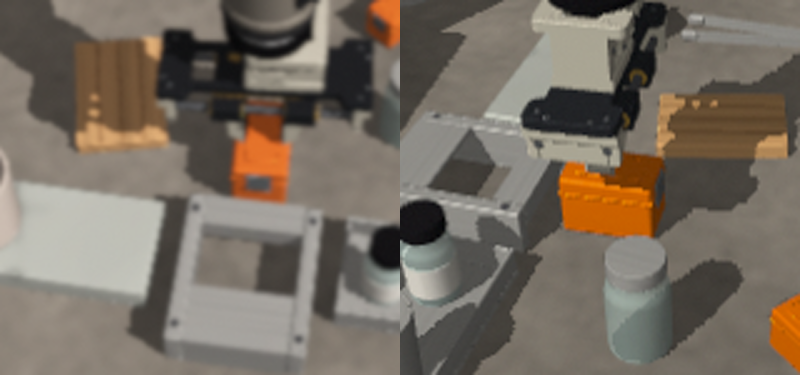

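Run:
```python
from h import *
c=cams.calibration("side");s=cams.calibration("scene")
P=[[.5106,.048+d,z] for z in(.031,.05,.069,.097) for d in(-.012,.012,.031)]
print(np.c_[P,np.round((proj(c,P)-[205,130])*2.5+[400,0]),np.round((proj(s,P)-[225,185])*2.5)])
P=[[.51,.048+.026,z] for z in(0,.06)]
print(np.round((proj(c,P)-[205,130])*2.5+[400,0]))
B=cams.read_camera("side")[160:240,255:315]; print(readout.observe()["opening"])
W=cams.read_camera("wrist")
cv2.imwrite("pics/chk2.png",np.hstack([cv2.resize(B,(300,400),interpolation=cv2.INTER_CUBIC),cv2.resize(W[:,:],(500,400))]))
```

```text
[[5.106e-01 3.600e-02 3.100e-02 6.120e+02 1.840e+02 2.500e+02 1.520e+02]
 [5.106e-01 6.000e-02 3.100e-02 6.060e+02 2.010e+02 2.740e+02 1.530e+02]
 [5.106e-01 7.900e-02 3.100e-02 6.000e+02 2.140e+02 2.940e+02 1.550e+02]
 [5.106e-01 3.600e-02 5.000e-02 6.110e+02 1.670e+02 2.500e+02 1.410e+02]
 [5.106e-01 6.000e-02 5.000e-02 6.040e+02 1.840e+02 2.750e+02 1.430e+02]
 [5.106e-01 7.900e-02 5.000e-02 5.990e+02 1.980e+02 2.950e+02 1.440e+02]
 [5.106e-01 3.600e-02 6.900e-02 6.100e+02 1.500e+02 2.500e+02 1.300e+02]
 [5.106e-01 6.000e-02 6.900e-02 6.030e+02 1.670e+02 2.750e+02 1.320e+02]
 [5.106e-01 7.900e-02 6.900e-02 5.970e+02 1.810e+02 2.950e+02 1.330e+02]
 [5.106e-01 3.600e-02 9.700e-02 6.080e+02 1.250e+02 2.500e+02 1.140e+02]
 [5.106e-01 6.000e-02 9.700e-02 6.010e+02 1.410e+02 2.760e+02 1.150e+02]
 [5.106e-01 7.900e-02 9.700e-02 5.950e+02 1.550e+02 2.970e+02 1.160e+02]]
[[605. 237.]
 [600. 185.]]
0.020368814752883137
```

View pics/chk2.png

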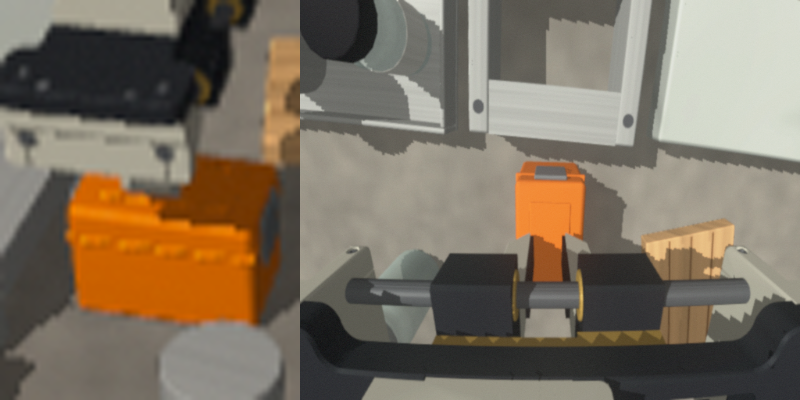

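Run:
```python
from h import *
c=cams.calibration("wrist"); s=readout.observe(); p=s["tool_pos"]; print(s["opening"],p)
for z in(-.019,0,.019,.03,.04,.066):
  print(z,np.round(proj(c,[p+[0,d,z] for d in(-.0102,.0102)]+[p+[0.0095,0,z]]),0).tolist())
```

```text
0.016497876742365813 [0.5106354  0.04800075 0.03141076]
-0.019 [[329.0, 216.0], [302.0, 216.0], [315.0, 204.0]]
0 [[330.0, 226.0], [300.0, 226.0], [315.0, 213.0]]
0.019 [[331.0, 238.0], [299.0, 238.0], [315.0, 224.0]]
0.03 [[332.0, 246.0], [298.0, 246.0], [315.0, 232.0]]
0.04 [[333.0, 254.0], [297.0, 254.0], [315.0, 239.0]]
0.066 [[336.0, 281.0], [294.0, 281.0], [315.0, 263.0]]
```

Run:
```python
from h import *
c=cams.calibration("side")
for z in(.191,.21,.23,.257): print(z,np.round(proj(c,[[.525+d,y,z] for d in(-.055,.055) for y in (0,)])).tolist())
im=cv2.imread("pics/side0.png")[50:135,215:340]
w=cv2.imread("pics/wrist0.png")[185:300,150:480]
cv2.imwrite("pics/chk3.png",np.vstack([cv2.resize(im,(500,340),interpolation=cv2.INTER_CUBIC),cv2.resize(w,(500,174),interpolation=cv2.INTER_CUBIC)]))
```

```text
0.191 [[309.0, 135.0], [258.0, 131.0]]
0.21 [[308.0, 127.0], [257.0, 123.0]]
0.23 [[308.0, 118.0], [256.0, 114.0]]
0.257 [[308.0, 106.0], [254.0, 102.0]]
```

View pics/chk3.png

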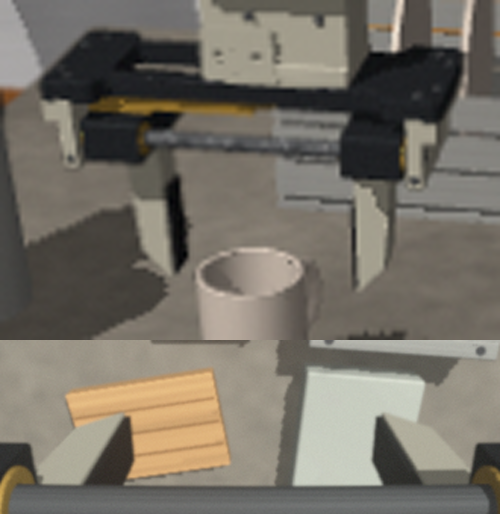

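The tips in the side view sit about 28 mm above the reported TCP: rows 119/122 are observed, against 131/135 projected. The body is offset the same way, so the true tip height is about tool z + 0.028. The fingers shut just above the tiffin lid and touched nothing. I'll reopen and go lower.

Call:
jog_arm --pt "0 0 0.15 0 1" --pt "0 0 0.15 0 1" --pt "0 0 0.15 0 1" --pt "0 0 0.15 0 1" --pt "0 0 0.15 0 1" --pt "0 0 0.15 0 1" --pt "0 0 0.15 0 1" --pt "0 0 0.15 0 1" --pt "0 0 0.15 0 1" --pt "0 0 0.15 0 1" --pt "0 0 0.15 0 1" --pt "0 0 0.15 0 1"

```text
time: 3.95
tool_pos: [0.5106, 0.048, 0.0434]
tool_rot: [3.142, -0.0, -0.0]
contact_force: [0.1, -0.0, 0.6]
opening: 0.0919
grip_force: 0.0
```

Call:
jog_arm --pt "0 0 -0.15 0 1" --pt "0 0 -0.35 0 1" --pt "0 0 -0.5 0 1" --pt "0 0 -0.5 0 1" --pt "0 0 -0.5 0 -1" --pt "0 0 -0.5 0 -1" --pt "0 0 -0.5 0 -1" --pt "0 0 -0.5 0 -1" --pt "0 0 -0.5 0 -1" --pt "0 0 -0.5 0 -1" --pt "0 0 -0.5 0 -1" --pt "0 0 -0.5 0 -1"

```text
time: 5.15
tool_pos: [0.5109, 0.0479, 0.0037]
tool_rot: [3.141, -0.001, 0.0]
contact_force: [-0.3, -1.5, 3.9]
opening: 0.052
grip_force: 14.9
```

Gripped at 52 mm with 15 N. I'll lift and carry.

Call:
jog_arm --pt "0 0 0.3 0 -1" --pt "0 0 0.6 0 -1" --pt "0 0 0.8 0 -1" --pt "0 0 0.8 0 -1" --pt "0.2 -0.2 0.8 0 -1" --pt "0.4 -0.4 0.8 -0.04 -1" --pt "0.6 -0.6 0.8 -0.04 -1" --pt "0.8 -0.8 0.8 -0.04 -1" --pt "1 -1 0.8 -0.04 -1" --pt "1 -1 0.8 -0.04 -1"

```text
time: 6.15
tool_pos: [0.5916, -0.0339, 0.0656]
tool_rot: [3.141, 0.001, -0.065]
contact_force: [0.1, 0.2, -2.7]
opening: 0.0518
grip_force: 14.9
```

Call:
jog_arm --pt "0.1 -0.25 0 0 -1" --pt "0.2 -0.5 0 0 -1" --pt "0.31 -0.69 0 0 -1" --pt "0.31 -0.69 0 0 -1" --pt "0.31 -0.69 0 0 -1"

```text
time: 6.65
tool_pos: [0.6142, -0.0864, 0.0661]
tool_rot: [-3.141, 0.003, -0.063]
contact_force: [-0.4, -0.3, -1.5]
opening: 0.0517
grip_force: 14.9
```

Call:
jog_arm --pt "0 0 -0.15 0 -1" --pt "0 0 -0.28 0 -1" --pt "0 0 -0.36 0 -1" --pt "0 0 -0.4 0 -1" --pt "0 0 -0.4 0 -1" --pt "0 0 -0.4 0 -1"

```text
time: 7.25
tool_pos: [0.6156, -0.0872, 0.0356]
tool_rot: [3.141, -0.0, -0.063]
contact_force: [0.2, -0.3, -2.2]
opening: 0.0522
grip_force: 14.9
```

Call:
jog_arm --pt "0 0 0 0 0.5" --pt "0 0 0 0 0.5" --pt "0 0 0 0 0.5" --pt "0 0 0 0 0.5" --pt "0 0 0.3 0 0.5" --pt "0 0 0.6 0 0.5" --pt "0 0 1 0 0.5" --pt "0 0 1 0 0.5" --pt "0 0 1 0 0.5"

```text
time: 8.15
tool_pos: [0.6158, -0.0873, 0.1162]
tool_rot: [3.141, -0.002, -0.063]
contact_force: [0.1, 0.5, 1.0]
opening: 0.069
grip_force: 0.0
```

Tiffin released. Before pushing, I'll measure the nearby things (tongs, spice jar, jar) and check the tiffin placing numerically.

Run:
```python
from h import *
c=cams.calibration("scene")
o=np.array([.5725,.0435]);a=np.radians(-3.7);R=np.array([[np.cos(a),-np.sin(a)],[np.sin(a),np.cos(a)]])
S=lambda p:np.round((np.array(p)[:,:2]-o)@R,3).tolist()
pr=lambda n,px,z:(lambda w:print(n,np.round(w[:,:2],3).tolist(),"slot",S(w)))(onplane(c,np.array(px,float),z))
pr("tongs",[(188,239),(202,241),(207,186),(213,186)],.01)
pr("spice cap",[(381,284)],.087); pr("tumbler",[(427,284)],.08); pr("jar",[(390,216)],.095)
im=cams.read_camera("scene"); h=cv2.cvtColor(im,cv2.COLOR_BGR2HSV)
m=cv2.inRange(h,(3,190,120),(14,255,255)); n,l,s,ce=cv2.connectedComponentsWithStats(m)
for i in range(1,n):
    if s[i,4]>60:
        cnt=cv2.findContours((l==i).astype(np.uint8),cv2.RETR_EXTERNAL,cv2.CHAIN_APPROX_NONE)[0][0]
        w=onplane(c,cnt[:,0].astype(float),.09); print(s[i],np.round(w.min(0)[:2],3),np.round(w.max(0)[:2],3))
w=cams.read_camera("side");cv2.imwrite("pics/s2.png",w)
```

```text
tongs [[0.502, -0.311], [0.505, -0.274], [0.327, -0.298], [0.326, -0.281]] slot [[-0.048, -0.358], [-0.047, -0.321], [-0.223, -0.356], [-0.225, -0.34]]
spice cap [[0.637, 0.166]] slot [[0.057, 0.127]]
tumbler [[0.627, 0.27]] slot [[0.04, 0.229]]
jar [[0.457, 0.188]] slot [[-0.125, 0.137]]
[198 122  12  15  90] [ 0.16 -0.34] [ 0.216 -0.313]
[373 178  23  25 303] [0.334 0.147] [0.412 0.203]
[254 252  28  43 837] [ 0.575 -0.112] [ 0.679 -0.056]
```

Tiffin is well placed (x 0.575–0.66, y -0.112 to -0.056) and clearances are fine. Next I go left of the board with the fingers spread along the lane, to push it sideways flat.

Call:
jog_arm --pt "-0.5 0 0 0 0.4" --pt "-1 0 0 0.1 0.4" --pt "-1 -0.3 0 0.2 0.4" --pt "-1 -0.6 0 0.3 0.4" --pt "-1 -0.9 0 0.4 0.4" --pt "-1 -1 0 0.5 0.4" --pt "-1 -1 0 0.6 0.4" --pt "-1 -1 0 0.7 0.4" --pt "-1 -1 0 0.8 0.4" --pt "-1 -1 0 0.9 0.4" --pt "-1 -1 0 1 0.4" --pt "-1 -1 0 1 0.4"

```text
time: 9.45
tool_pos: [0.5346, -0.1669, 0.1141]
tool_rot: [-3.139, -0.001, 1.513]
contact_force: [-0.9, 0.2, 0.5]
opening: 0.0639
grip_force: 0.0
```

Call:
jog_arm --pt "-0.5 -0.16 0 0 0.4" --pt "-1 -0.16 0 0 0.4" --pt "-1 -0.16 -0.4 0 0.4" --pt "-1 -0.16 -0.8 0 0.4" --pt "-1 -0.16 -1 0 0.4" --pt "-1 -0.16 -1 0 0.4" --pt "-1 -0.16 -1 0 0.4"

```text
time: 10.15
tool_pos: [0.4551, -0.1798, 0.0351]
tool_rot: [-3.14, -0.001, 1.508]
contact_force: [-1.1, -0.3, 0.9]
opening: 0.064
grip_force: 0.0
```

Call:
jog_arm --pt "-0.32 -0.06 0 0 0.4" --pt "-0.32 -0.06 -0.3 0 0.4" --pt "-0.32 -0.06 -0.55 0 0.4" --pt "-0.32 -0.06 -0.69 0 0.4" --pt "-0.32 -0.06 -0.69 0 0.4" --pt "-0.32 -0.06 -0.69 0 0.4"

```text
time: 10.75
tool_pos: [0.4304, -0.185, -0.0191]
tool_rot: [3.141, 0.0, 1.508]
contact_force: [-0.5, -0.7, 0.3]
opening: 0.0639
grip_force: 0.0
```

Call:
jog_arm --pt "0.005 0.08 0 0 0.4" --pt "0.01 0.16 0 0 0.4" --pt "0.016 0.24 0 0 0.4" --pt "0.02 0.32 0 0 0.4" --pt "0.026 0.4 0 0 0.4" --pt "0.03 0.48 0 0 0.4" --pt "0.036 0.57 0 0 0.4" --pt "0.042 0.66 0 0 0.4" --pt "0.048 0.75 0 0 0.4" --pt "0.054 0.84 0 0 0.4" --pt "0.06 0.92 0 0 0.4" --pt "0.065 1 0 0 0.4"

```text
time: 11.95
tool_pos: [0.4361, -0.1052, -0.019]
tool_rot: [3.139, 0.002, 1.509]
contact_force: [0.0, -6.2, 6.9]
opening: 0.0641
grip_force: 3.1
```

```bash
cat > b.py <<'E'
from h import *
o=np.array([.5725,.0435]);a=np.radians(-3.7);R=np.array([[np.cos(a),-np.sin(a)],[np.sin(a),np.cos(a)]])
def board(n,save=None):
    im=cams.read_camera(n); c=cams.calibration(n); h=cv2.cvtColor(im,cv2.COLOR_BGR2HSV)
    m=cv2.inRange(h,(8,70,60),(22,190,255))
    # keep region on counter near lane
    v,u=np.nonzero(m); w=onplane(c,np.c_[u,v].astype(float),.016)[:,:2]
    k=(w[:,0]>.33)&(w[:,0]<.58)&(w[:,1]>-.2)&(w[:,1]<.13); m2=np.zeros_like(m); m2[v[k],u[k]]=255
    m2=cv2.morphologyEx(m2,cv2.MORPH_OPEN,np.ones((3,3)))
    cnt=max(cv2.findContours(m2,cv2.RETR_EXTERNAL,cv2.CHAIN_APPROX_NONE)[0],key=cv2.contourArea)
    w=onplane(c,cnt[:,0].astype(float),.016)[:,:2]; s=(w-o)@R
    r=cv2.minAreaRect(s.astype(np.float32)); print(n,"slot frame",np.round(r[0],4),np.round(r[1],3),round(r[2],1),"corners",np.round(cv2.boxPoints(r),3).tolist())
    if save: cv2.imwrite(save,im)
s=readout.observe(); print("tool slot",np.round((s["tool_pos"][:2]-o)@R,4),s["tool_pos"][2],s["contact_force"])
E
python3 -c "
from b import *
board('scene');board('side')"
```

```text
tool slot [-0.1265 -0.1572] -0.019013562927399433 [ 0.0341621  -6.18060971  6.88618078]
scene slot frame [-0.1249 -0.1551] [0.142 0.095] 12.9 corners [[-0.20499999821186066, -0.125], [-0.18400000035762787, -0.21699999272823334], [-0.04500000178813934, -0.1850000023841858], [-0.06599999964237213, -0.09300000220537186]]
side slot frame [-0.1327 -0.1458] [0.131 0.112] 13.5 corners [[-0.20999999344348907, -0.10700000077486038], [-0.18299999833106995, -0.2150000035762787], [-0.0560000017285347, -0.1850000023841858], [-0.0820000022649765, -0.07599999755620956]]
```

The board did not move, and with Fz +7 N the tips are riding on top of it. The true tip offset is about 35 mm, not 28. I'll lift, go back and lower further.

Call:
jog_arm --pt "0 0 0.25 0 0.4" --pt "0 0 0.4 0 0.4" --pt "-0.03 -0.5 0.4 0 0.4" --pt "-0.07 -1 0.4 0 0.4" --pt "-0.07 -1 0.4 0 0.4" --pt "-0.07 -1 0.1 0 0.4" --pt "-0.07 -1 -0.08 0 0.4" --pt "-0.07 -1 -0.08 0 0.4" --pt "-0.07 -1 -0.08 0 0.4"

```text
time: 12.95
tool_pos: [0.4292, -0.184, -0.0262]
tool_rot: [-3.141, -0.001, 1.508]
contact_force: [-0.4, -0.2, -0.2]
opening: 0.0643
grip_force: 0.0
```

Call:
jog_arm --pt "0 0 -0.02 0 0.4" --pt "0 0 -0.04 0 0.4" --pt "0 0 -0.05 0 0.4" --pt "0 0 -0.05 0 0.4"

```text
time: 13.35
tool_pos: [0.4295, -0.1848, -0.03]
tool_rot: [3.141, 0.0, 1.508]
contact_force: [-0.2, -0.6, 0.0]
opening: 0.064
grip_force: 0.0
```

Call:
jog_arm --pt "0.005 0.08 0 0 0.4" --pt "0.01 0.16 0 0 0.4" --pt "0.016 0.24 0 0 0.4" --pt "0.02 0.32 0 0 0.4" --pt "0.026 0.4 0 0 0.4" --pt "0.03 0.48 0 0 0.4" --pt "0.036 0.57 0 0 0.4" --pt "0.042 0.66 0 0 0.4"

```text
time: 14.15
tool_pos: [0.4329, -0.1314, -0.0302]
tool_rot: [3.141, 0.0, 1.508]
contact_force: [0.1, -0.8, 0.7]
opening: 0.064
grip_force: 0.5
```

```bash
python3 -c "
from b import *
board('scene');board('side')"
```

```text
tool slot [-0.128  -0.1835] -0.0301581596495512 [ 0.13476508 -0.80316019  0.65836363]
scene slot frame [-0.114  -0.1274] [0.142 0.096] 0.1 corners [[-0.1850000023841858, -0.07900000363588333], [-0.1850000023841858, -0.17599999904632568], [-0.0430000014603138, -0.17499999701976776], [-0.0430000014603138, -0.07900000363588333]]
side slot frame [-0.1205 -0.1179] [0.112 0.133] 89.9 corners [[-0.18700000643730164, -0.17399999499320984], [-0.05400000140070915, -0.17399999499320984], [-0.05400000140070915, -0.06199999898672104], [-0.18700000643730164, -0.06199999898672104]]
```

The board is moving and is now aligned (0.1° to the slot). Continuing.

Call:
jog_arm --pt "0.005 0.08 0 0 0.4" --pt "0.01 0.16 0 0 0.4" --pt "0.016 0.24 0 0 0.4" --pt "0.02 0.32 0 0 0.4" --pt "0.026 0.4 0 0 0.4" --pt "0.03 0.48 0 0 0.4" --pt "0.036 0.57 0 0 0.4" --pt "0.042 0.66 0 0 0.4" --pt "0.048 0.75 0 0 0.4" --pt "0.054 0.84 0 0 0.4" --pt "0.06 0.92 0 0 0.4" --pt "0.065 1 0 0 0.4"

```text
time: 15.45
tool_pos: [0.4381, -0.0514, -0.0301]
tool_rot: [3.141, 0.0, 1.508]
contact_force: [-0.1, -2.6, 1.8]
opening: 0.0643
grip_force: 1.1
```

Call:
jog_arm --pt "0.005 0.08 0 0 0.4" --pt "0.01 0.16 0 0 0.4" --pt "0.016 0.24 0 0 0.4" --pt "0.02 0.32 0 0 0.4" --pt "0.026 0.4 0 0 0.4" --pt "0.03 0.46 0 0 0.4" --pt "0.034 0.51 0 0 0.4" --pt "0.036 0.55 0 0 0.4" --pt "0.036 0.55 0 0 0.4"

```text
time: 16.35
tool_pos: [0.4407, -0.0074, -0.0303]
tool_rot: [-3.141, -0.0, 1.508]
contact_force: [0.6, 0.2, 0.2]
opening: 0.0643
grip_force: 0.0
```

```bash
python3 -c "
from b import *
board('scene');board('side')"
```

```text
tool slot [-0.1283 -0.0593] -0.03027439623305845 [0.61526097 0.20793412 0.20432554]
scene slot frame [-0.1142 -0.0025] [0.095 0.143] 88.8 corners [[-0.18700000643730164, -0.04800000041723251], [-0.04399999976158142, -0.050999999046325684], [-0.041999999433755875, 0.0430000014603138], [-0.1850000023841858, 0.04600000008940697]]
side slot frame [-0.1205  0.0041] [0.134 0.108] 0.2 corners [[-0.18700000643730164, 0.057999998331069946], [-0.18700000643730164, -0.05000000074505806], [-0.05400000140070915, -0.05000000074505806], [-0.05400000140070915, 0.057999998331069946]]
```

Call:
jog_arm --pt "0.002 0.03 0 0 0.4" --pt "0.003 0.05 0 0 0.4" --pt "0.003 0.05 0 0 0.4" --pt "0 -0.1 0 0 0.4" --pt "0 -0.2 0 0 0.4" --pt "0 -0.2 0.4 0 0.4" --pt "-0.2 -0.2 0.8 0 0.4" --pt "-0.6 -0.2 1 0 0.2" --pt "-0.9 -0.2 1 0 0.2" --pt "-0.9 -0.2 1 0 0.2" --pt "-0.9 -0.2 1 0 0.2"

```text
time: 17.55
tool_pos: [0.3693, -0.0247, 0.0502]
tool_rot: [3.14, 0.0, 1.507]
contact_force: [1.1, -0.9, 0.4]
opening: 0.0549
grip_force: 0.0
```

Run:
```python
from b import *
board('scene',"pics/sc3.png");board('side')
im=cv2.imread("pics/sc3.png"); cv2.imwrite("pics/crop3.png",cv2.resize(im[185:335,260:400],None,fx=5,fy=5,interpolation=cv2.INTER_CUBIC)[:600])
```

```text
tool slot [-0.1983 -0.0812] 0.050168046089930605 [ 1.07248558 -0.92501603  0.3970048 ]
scene slot frame [-0.1141  0.0005] [0.142 0.097] 0.2 corners [[-0.1850000023841858, 0.04899999871850014], [-0.1850000023841858, -0.04800000041723251], [-0.0430000014603138, -0.04800000041723251], [-0.0430000014603138, 0.04899999871850014]]
side slot frame [-0.1203  0.008 ] [0.107 0.134] 89.9 corners [[-0.18700000643730164, -0.04600000008940697], [-0.05400000140070915, -0.04600000008940697], [-0.05299999937415123, 0.06199999898672104], [-0.18700000643730164, 0.06199999898672104]]
```

View pics/crop3.png

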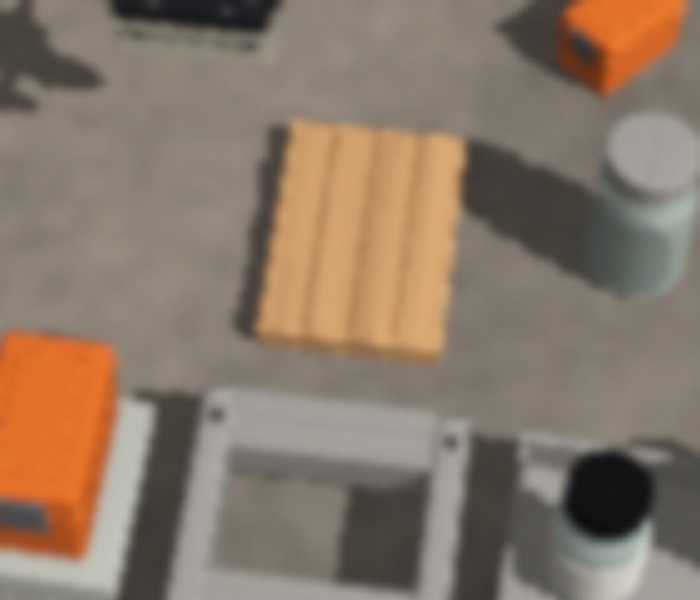

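The board is square in the lane, centred about 0 ± 1.5 mm in the slot frame. Now I'll turn and go behind it.

Call:
jog_arm --pt "-0.1 0.2 0 -0.09 0.1" --pt "-0.15 0.4 0 -0.18 0.1" --pt "-0.15 0.6 0 -0.27 0.1" --pt "-0.15 0.8 0 -0.36 0.1" --pt "-0.15 1 0 -0.45 0.1" --pt "-0.15 1 0 -0.54 0.1" --pt "-0.15 1 0 -0.63 0.1" --pt "-0.15 1 0 -0.72 0.1" --pt "-0.15 1 0 -0.81 0.1" --pt "-0.15 1 0 -0.9 0.1" --pt "-0.15 1 0 -1 0.1" --pt "-0.15 1 0 -1 0.1"

```text
time: 18.85
tool_pos: [0.3577, 0.056, 0.0496]
tool_rot: [3.142, 0.0, -0.064]
contact_force: [0.0, 1.0, -0.9]
opening: 0.0507
grip_force: 0.0
```

Call:
jog_arm --pt "0 0.08 0 0 0.1" --pt "0 0.08 -0.3 0 0.1" --pt "0 0.08 -0.6 0 0.1" --pt "0 0.08 -0.9 0 0.1" --pt "0 0.08 -1 0 0.1" --pt "0 0.08 -1 0 0.1" --pt "0 0.08 -1 0 0.1"

```text
time: 19.55
tool_pos: [0.3573, 0.0625, -0.0297]
tool_rot: [3.142, -0.0, -0.062]
contact_force: [-0.5, 0.2, 1.0]
opening: 0.0503
grip_force: 0.0
```

```bash
python3 -c "
from b import *
print(s['tool_rot'],s['opening'])
board('side')"
```

```text
tool slot [-0.216   0.0051] -0.02972441915121922 [-0.51210869  0.2023942   0.97376325]
[ 3.14151707e+00 -4.25310919e-04 -6.16028396e-02] 0.050253491865021274
side slot frame [-0.1202  0.008 ] [0.107 0.134] 89.9 corners [[-0.18700000643730164, -0.04600000008940697], [-0.05400000140070915, -0.04600000008940697], [-0.05299999937415123, 0.06199999898672104], [-0.18700000643730164, 0.06199999898672104]]
```

Call:
jog_arm --pt "0.09 -0.006 0 0 0.1" --pt "0.18 -0.012 0 0 0.1" --pt "0.26 -0.017 0 0 0.1" --pt "0.34 -0.022 0 0 0.1" --pt "0.42 -0.027 0 0 0.1" --pt "0.5 -0.032 0 0 0.1" --pt "0.58 -0.038 0 0 0.1" --pt "0.66 -0.043 0 0 0.1" --pt "0.74 -0.048 0 0 0.1" --pt "0.8 -0.052 0 0 0.1" --pt "0.84 -0.054 0 0 0.1" --pt "0.84 -0.054 0 0 0.1"

```text
time: 20.8
tool_pos: [0.4248, 0.058, -0.0301]
tool_rot: [3.141, -0.001, -0.063]
contact_force: [0.3, 0.4, 0.7]
opening: 0.0503
grip_force: 0.0
```

```bash
python3 -c "
from b import *
board('side');board('scene')"
```

```text
tool slot [-0.1484  0.005 ] -0.030143686286312567 [0.30091732 0.40934846 0.65602076]
side slot frame [-0.0493  0.0078] [0.084 0.108] 0.4 corners [[-0.09200000017881393, 0.061000000685453415], [-0.09099999815225601, -0.04600000008940697], [-0.007000000216066837, -0.04600000008940697], [-0.00800000037997961, 0.06199999898672104]]
scene slot frame [-0.0785 -0.0001] [0.122 0.095] 0.2 corners [[-0.14000000059604645, 0.04699999839067459], [-0.13899999856948853, -0.04800000041723251], [-0.017000000923871994, -0.04800000041723251], [-0.017999999225139618, 0.04800000041723251]]
```

Call:
jog_arm --pt "0.06 -0.004 0 0 0.1" --pt "0.12 -0.008 0 0 0.1" --pt "0.18 -0.012 0 0 0.1" --pt "0.24 -0.015 0 0 0.1" --pt "0.3 -0.019 0 0 0.1" --pt "0.36 -0.023 0 0 0.1"

```text
time: 21.5
tool_pos: [0.453, 0.0563, -0.0302]
tool_rot: [3.141, 0.001, -0.063]
contact_force: [-2.4, 0.5, 1.5]
opening: 0.0504
grip_force: 1.1
```

```bash
python3 -c "
from b import *
board('side');board('scene')"
```

```text
tool slot [-0.1201  0.005 ] -0.030185526550918863 [-2.41652625  0.47981931  1.53174263]
side slot frame [-0.0398  0.0078] [0.108 0.085] 89.9 corners [[-0.0820000022649765, -0.04600000008940697], [0.0020000000949949026, -0.04600000008940697], [0.003000000026077032, 0.06199999898672104], [-0.0820000022649765, 0.06199999898672104]]
scene slot frame [-0.0638 -0.    ] [0.092 0.095] 0.2 corners [[-0.10999999940395355, 0.04699999839067459], [-0.10999999940395355, -0.04800000041723251], [-0.017000000923871994, -0.04800000041723251], [-0.017999999225139618, 0.04800000041723251]]
```

It's entering freely (2.4 N, back edge at -0.11). Continuing.

Call:
jog_arm --pt "0.08 -0.005 0 0 0.1" --pt "0.16 -0.01 0 0 0.1" --pt "0.24 -0.015 0 0 0.1" --pt "0.32 -0.021 0 0 0.1" --pt "0.4 -0.026 0 0 0.1" --pt "0.48 -0.031 0 0 0.1" --pt "0.56 -0.036 0 0 0.1" --pt "0.64 -0.041 0 0 0.1" --pt "0.72 -0.046 0 0 0.1" --pt "0.8 -0.052 0 0 0.1" --pt "0.88 -0.057 0 0 0.1" --pt "0.96 -0.062 0 0 0.1"

```text
time: 22.8
tool_pos: [0.5302, 0.0512, -0.0301]
tool_rot: [3.141, -0.0, -0.063]
contact_force: [-3.3, -0.4, 2.4]
opening: 0.0503
grip_force: 1.3
```

Call:
jog_arm --pt "0.06 -0.004 0 0 0.1" --pt "0.12 -0.008 0 0 0.1" --pt "0.18 -0.012 0 0 0.1" --pt "0.24 -0.015 0 0 0.1" --pt "0.28 -0.018 0 0 0.1" --pt "0.32 -0.02 0 0 0.1" --pt "0.35 -0.022 0 0 0.1" --pt "0.35 -0.022 0 0 0.1"

```text
time: 23.6
tool_pos: [0.5584, 0.0495, -0.0301]
tool_rot: [3.142, -0.001, -0.063]
contact_force: [0.8, -0.3, -0.5]
opening: 0.0507
grip_force: 0.0
```

Call:
jog_arm --pt "0.02 -0.001 0 0 0.1" --pt "0.04 -0.002 0 0 0.1" --pt "0.05 -0.003 0 0 0.1" --pt "0.06 -0.004 0 0 0.1" --pt "0.06 -0.004 0 0 0.1"

```text
time: 24.1
tool_pos: [0.5597, 0.0495, -0.0302]
tool_rot: [3.142, 0.005, -0.063]
contact_force: [-10.0, 1.0, 7.6]
opening: 0.0506
grip_force: 5.2
```

```bash
python3 -c "
from b import *
board('side','pics/sd4.png');board('scene')"
```

```text
tool slot [-0.0131  0.0051] -0.03022111955383567 [-9.99927323  1.0311881   7.56107931]
side slot frame [-0.0045  0.0513] [0.004 0.011] 21.2 corners [[-0.00800000037997961, 0.054999999701976776], [-0.004999999888241291, 0.04600000008940697], [-0.0010000000474974513, 0.04699999839067459], [-0.004000000189989805, 0.05700000002980232]]Traceback (most recent call last):
  File "<string>", line 3, in <module>
    board('side','pics/sd4.png');board('scene')
                                 ~~~~~^^^^^^^^^
  File "b.py", line 10, in board
    cnt=max(cv2.findContours(m2,cv2.RETR_EXTERNAL,cv2.CHAIN_APPROX_NONE)[0],key=cv2.contourArea)
ValueError: max() iterable argument is empty
```

A 10 N contact means the fingers have met the steel. I'll back off, lift and check flushness.

Call:
jog_arm --pt "-0.2 0.01 0 0 0.1" --pt "-0.5 0.03 0 0 0.1" --pt "-0.8 0.05 0 0 0.1" --pt "-1 0.06 0.3 0 0.1" --pt "-1 0.06 0.7 0 0.1" --pt "-1 0.06 1 0 0.1" --pt "-1 0.06 1 0 0.1" --pt "-1 0.06 1 0 0.1"

```text
time: 25.0
tool_pos: [0.4831, 0.054, 0.0501]
tool_rot: [3.142, -0.002, -0.063]
contact_force: [0.5, 0.3, 0.2]
opening: 0.0506
grip_force: 0.0
```

Call:
jog_arm --pt "-0.4 0 0.3 0 0.1" --pt "-0.8 0 0.6 0 0.1" --pt "-0.8 0 0.6 0 0.1" --pt "-0.8 0 0.6 0 0.1"

```text
time: 25.4
tool_pos: [0.4187, 0.054, 0.0974]
tool_rot: [3.142, -0.001, -0.063]
contact_force: [0.5, -0.0, -0.1]
opening: 0.0507
grip_force: 0.0
```

Run:
```python
from h import *
o=np.array([.5725,.0435]);a=np.radians(-3.7);R=np.array([[np.cos(a),-np.sin(a)],[np.sin(a),np.cos(a)]])
out=[]
for n in("scene","side"):
    im=cams.read_camera(n);c=cams.calibration(n)
    P=np.array([[x,y] for x in(-.06,.15) for y in(-.1,.1)]);W=np.c_[P@R.T+o,np.full(4,.02)]
    h=cv2.cvtColor(im,cv2.COLOR_BGR2HSV); m=cv2.inRange(h,(8,70,40),(22,190,255)); v,u=np.nonzero(m)
    s=(onplane(c,np.c_[u,v].astype(float),.016)[:,:2]-o)@R
    k=(s[:,0]>-.08)&(s[:,0]<.12)&(np.abs(s[:,1])<.1); s=s[k]
    f=s[s[:,0]<.02]; b=s[s[:,0]>=.02]
    print(n,"proud px",len(f),f.min(0) if len(f) else "","window px",len(b),b.min(0),b.max(0))
    q=proj(c,W); x0,y0=q.min(0).astype(int); cr=im[y0:y0+120,x0:x0+130]
    out.append(cv2.resize(cr,(400,int(400*cr.shape[0]/cr.shape[1])),interpolation=cv2.INTER_CUBIC))
k=min(x.shape[0] for x in out); cv2.imwrite("pics/fin.png",np.hstack([x[:k] for x in out]))
```

```text
scene proud px 0  window px 805 [ 0.02439553 -0.04541028] [0.07855417 0.04598661]
side proud px 135 [-0.00923737 -0.04406131] window px 439 [ 0.04650753 -0.04551518] [0.11096272 0.01772061]
```

View pics/fin.png

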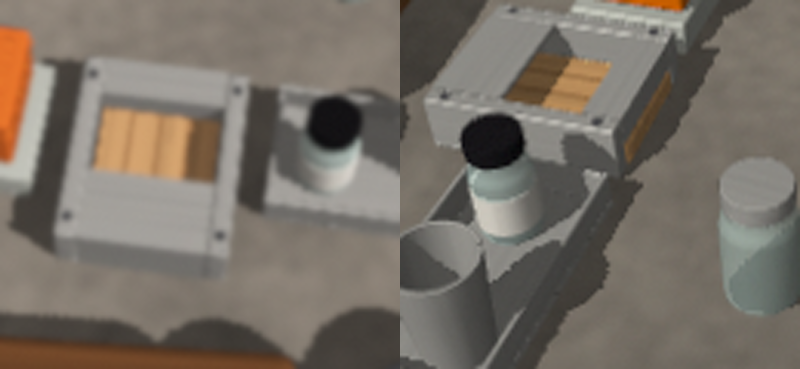

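Run:
```python
from h import *
o=np.array([.5725,.0435]);a=np.radians(-3.7);R=np.array([[np.cos(a),-np.sin(a)],[np.sin(a),np.cos(a)]])
im=cams.read_camera("side");c=cams.calibration("side");h=cv2.cvtColor(im,cv2.COLOR_BGR2HSV)
m=cv2.inRange(h,(8,70,40),(22,190,255)); v,u=np.nonzero(m); px=np.c_[u,v].astype(float)
s=(onplane(c,px,.016)[:,:2]-o)@R; px=px[(s[:,0]>-.08)&(s[:,0]<.02)&(np.abs(s[:,1])<.06)]
print(len(px),px.min(0),px.max(0))
# observed per-row right-most pixel vs projected back-bottom/top edges at proud p
r={int(v):px[px[:,1]==v][:,0] for v in np.unique(px[:,1])}
print({k:(x.min(),x.max()) for k,x in r.items()})
for p in(-.006,-.003,0,.003):
  W=lambda z:np.c_[np.array([[p,-.045],[p,.0],[p,.045]])@R.T+o,np.full(3,z)]
  print(p,np.round(proj(c,W(0)),1).tolist(),np.round(proj(c,W(.016)),1).tolist())
W=np.c_[np.array([[0,-.0625],[0,.0625]])@R.T+o,[.045,.045]];print("box top front",np.round(proj(c,W),1).tolist(), "seen 272.1,183.4 / 252.6,215.6")
```

```text
135 [256. 196.] [270. 225.]
{196: (np.float64(269.0), np.float64(269.0)), 197: (np.float64(269.0), np.float64(270.0)), 198: (np.float64(268.0), np.float64(270.0)), 199: (np.float64(268.0), np.float64(270.0)), 200: (np.float64(267.0), np.float64(270.0)), 201: (np.float64(267.0), np.float64(270.0)), 202: (np.float64(266.0), np.float64(270.0)), 203: (np.float64(265.0), np.float64(270.0)), 204: (np.float64(265.0), np.float64(269.0)), 205: (np.float64(264.0), np.float64(268.0)), 206: (np.float64(264.0), np.float64(268.0)), 207: (np.float64(263.0), np.float64(267.0)), 208: (np.float64(262.0), np.float64(267.0)), 209: (np.float64(262.0), np.float64(266.0)), 210: (np.float64(261.0), np.float64(266.0)), 211: (np.float64(261.0), np.float64(265.0)), 212: (np.float64(260.0), np.float64(265.0)), 213: (np.float64(260.0), np.float64(264.0)), 214: (np.float64(259.0), np.float64(263.0)), 215: (np.float64(258.0), np.float64(263.0)), 216: (np.float64(258.0), np.float64(262.0)), 217: (np.float64(257.0), np.float64(262.0)), 218: (np.float64(257.0), np.float64(261.0)), 219: (np.float64(256.0), np.float64(261.0)), 220: (np.float64(256.0), np.float64(260.0)), 221: (np.float64(256.0), np.float64(260.0)), 222: (np.float64(256.0), np.float64(259.0)), 223: (np.float64(256.0), np.float64(258.0)), 224: (np.float64(256.0), np.float64(258.0)), 225: (np.float64(257.0), np.float64(257.0))}
-0.006 [[272.9, 201.5], [266.4, 213.3], [259.4, 226.1]] [[272.3, 196.3], [265.8, 208.1], [258.7, 220.8]]
-0.003 [[271.7, 201.3], [265.2, 213.1], [258.2, 225.9]] [[271.2, 196.1], [264.5, 207.9], [257.4, 220.5]]
0 [[270.6, 201.1], [264.0, 212.9], [256.9, 225.7]] [[270.0, 195.9], [263.3, 207.7], [256.1, 220.3]]
0.003 [[269.4, 200.9], [262.8, 212.7], [255.7, 225.4]] [[268.8, 195.7], [262.1, 207.5], [254.9, 220.1]]
box top front [[271.4, 181.9], [251.6, 215.5]] seen 272.1,183.4 / 252.6,215.6
```

The board's back edge is within about 1 mm of flush, the tiffin is standing on the ledge, and the arm is clear.

```bash
python3 -c "
from cell import ticket
print(ticket.hand_in())"
```

```text
the job is handed in; nothing more can be done
None
```

The job is handed in, verdict not shown: the tiffin box was released on the ledge's free half beside the mug, and the board is in the slot with its back edge about 1 mm from flush by camera measurement.

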